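# Start the specimen bench timer

### The arm

A 7-joint arm with a two-finger parallel gripper is mounted at the origin on a cart in front of the work surface, level with it; the furniture and walls round the work are solid. World frame = base frame: x ahead of the robot, y to its left, z up, the work surface at z = 0. Lengths are in m, angles in rad, forces in N, time in s.
With the tool pointing down it reaches from about 0.4 to 0.85 m from the base axis. Payload 10.4 kg.
Tool frame: the origin (TCP) lies on the mounting face of the last link; the fingertips stand 173 mm ahead of it and the grasp point (between the pads) lies 155 mm ahead of it (manip.tip_extent is the distance from the TCP to the fingertips, in m); z points along the fingers, y is the line along which they close (so a half turn about z gives the same grasp; the last joint's range is limited). The gripper opens to 85 mm and grips with 20 to 120 N. Pads are 22 mm wide; open, the fingers measure 114 mm over their backs; the gripper's body (76 mm by 85 mm) begins 54 mm behind the grasp point. The pads swing forward as they close: fully open they stand 13 mm farther back than shut.
Start: joints at [-1.318, 0.332, -0.065, 1.46, 0.022, 1.35, -0.088], TCP at [0.17, 0.601, 0.405] pointing down, gripper open.
Joint ranges: [-2.6, 2.6], [-0.5, 2.12], [-1.47, 1.34], [0.16, 2.42], [-1.27, 4.41], [0.06, 2.06], [-2.6, 2.6]. Speed limits (rad/s): [2.22, 2.22, 2.79, 2.79, 3.14, 3.14, 3.14].

### API

Orientations are given as a unit quaternion [x, y, z, w].
In Python, from workcell import manip gives the robot as it stands.
- The arm moves only by the tool move_arm, never from a script. Its argument "plan" is one flat list of numbers, 7 for each row, row after row: the turn, a rotation vector about the tool's x, y, z in rad, then the shift along the tool's x, y, z in m, then the finger opening in m, from 0 to 0.0854. In form: [ax, ay, az, dx, dy, dz, gripper, ax, ay, az, dx, dy, dz, gripper, ...]. A call has 1 to 12 rows; each row is the pose to reach, as a shift and turn from the pose commanded when the call began, along the tool's axes at that moment; what a row does not reach only later rows make up. A row lasts 1/8 s, in which the tool goes at most 62.5 mm and 10.7 degrees, less where a joint would pass 70% of its speed; a pose out of reach is approached as far as the arm can. A call with a gripper value outside its range is refused whole. The fingers move at their own pace and stop on an object; "squeeze" is the grip in N (left out, the last holds). Time passes only in rows, so rows that repeat a pose let the fingers close. It gives the time, the measured TCP pose, the force, the opening and the grip force at its end, in the units of the state.
- manip.get_obs(): the state, without advancing time (a new reading comes with each control period).
- manip.camera(name): name is "scene" or "top" or "wrist"; returns a dict with "color" (480x640x3 uint8, red, green, blue), "fx", "fy", "cx", "cy" (pixels), "dist" ([k1, k2, p1, p2, k3] as OpenCV has them; the pictures are not rectified), "cam_to_world" (4x4, takes a point from camera to world coordinates); the wrist camera has in their place "mount" (4x4, takes a point from camera to tool coordinates, whose origin is the TCP and whose axes are the flange's). Camera axes: x right, y down, z forward; pixel columns grow to the right and rows downward; lengths in m; the calibration is good to about 2 mm. A picture is of the moment at which its call begins: read the wrist's pose just before it. There is no depth.
- manip.hand_in(): hands the job in; it is judged then, once.
Trained networks look in a picture, given as the dict that the camera call returned (one of the last four; its "shot" number tells which), for a name from the list of things; names that differ only in an ending like _2 or _b are one class to them, and where a whole thing is asked for, a point or a joint stands for the part that bears it (a point fixed in the world has none). Each returns a list of dicts, best first, with "conf" (0 to 1); they miss things now and then, are a little off and sometimes report something else, mostly with a low value. They report only what shows in the picture. A call takes as long as a camera call.
- manip.look_for(picture, label): "position" ([x, y, z] in m, in the coordinates of the camera as it stood for that picture, good to about 4 mm: the middle of the surface that is visible of it).
- manip.silhouettes(picture, label): "pixels" (480x640 bool, what is visible of it).
- manip.tip_of(picture, label): "position" ([x, y, z] in m, in the coordinates of the camera as it stood for that picture, good to about 4 mm: a listed point, or the origin of a listed thing).
The state is a dict: "clock": time; "joint_pos": joint angles; "joint_velocities": joint speeds; "tau": joint torques, N m; "position": TCP position; "ee_rot": TCP orientation; "ft_force": force on the tool from outside, world axes, zero at the start; "torque": the same for the moment, N m; "grip_width": opening from 0.0 (shut) to 1.0 (fully open); "grasp_force": force on a finger pad.
Only numpy, scipy, OpenCV 4.12 (cv2) and the standard library are available. Lean on these libraries where they do the work, as an engineer would, in place of code of your own. Each camera call takes 0.05 s, during which the arm holds its last target. There are 200 camera calls.

### The job

Start the bench timer for the rock test: press the long bar-shaped key (clear), then the square key (set the time), then the round key (start). Press them one at a time, each one fully down, letting it spring all the way up before you touch the next, and do not press the cross-shaped key.

Things in the scene. Friction and masses are not known exactly. Their poses are not given: they have to be found in the camera images.
- key_bar: Long bar-shaped grey key, top 46 x 18 mm, long along its x. Origin: middle of its top face, z up, 47 mm above the table at rest. One of four keys 62 mm apart in one row, in any order, standing 11 mm above the deck of a white timer that is fixed to the table. Slides down 6 mm on a spring (1.2 N to start, 4 N at the stop) and returns by itself; counts from 4 mm down.
- key_square: Square grey key, top 33 x 33 mm, in the same row. Origin: middle of its top face, z up, 47 mm above the table at rest. Slides down 6 mm on a spring (1.2 N to start, 4 N at the stop) and returns by itself; counts from 4 mm down.
- key_round: Round grey key, top 36 mm in diameter, in the same row. Origin: middle of its top face, z up, 47 mm above the table at rest. Slides down 6 mm on a spring (1.2 N to start, 4 N at the stop) and returns by itself; counts from 4 mm down. Its x points from the row to the timer's raised hood (57 mm above the table), which begins 44 mm beyond the key centres.
- key_cross: Cross-shaped (plus sign) grey key, 42 x 42 mm, arms 14 mm wide, in the same row. Origin: middle of its top face, z up, 47 mm above the table at rest. It moves as the others do; it cancels the timer and must not be pressed.

How it is judged:
By the outcome, as a careful person would: the job done as asked, in the order asked, and still so for the second after the job is handed in, with the robot touching nothing.
It also fails if it takes over 35 s, if anything falls off the work surface, if the arm or the gripper's body presses on something with over 40 N, if the wrist force passes 120 N, or if a joint passes its speed limit or range.

## Working session

There is one attempt and no reset: what is moved stays moved. The work goes in short steps, Python scripts to look and compute and a tool call to move; the robot and the scene stay as the last step left them, time stands still between calls to the robot, and variables do not carry over. Pictures are saved under pics/ and viewed, at most 10 in all, crops included, and the job is handed in when it is done.

Besides the shell and the picture viewer there is one more tool, called after "Emit:" by a JSON object that holds its "name" and its "arguments", one argument or row to a line. move_arm: Moves the arm, as the interface text tells. Its arguments: {"type":"object","properties":{"plan":{"type":"array","items":{"type":"number"}},"squeeze":{"type":"number"}},"required":["plan"]}

```bash
mkdir -p pics
cat > h.py <<'E'
import numpy as np, cv2
from scipy.spatial.transform import Rotation as R
from workcell import manip
L=["key_bar","key_square","key_round","key_cross"]
def c2w(p,o):
    if "cam_to_world" in p: return np.array(p["cam_to_world"])
    T=np.eye(4);T[:3,:3]=R.from_quat(o["ee_rot"]).as_matrix();T[:3,3]=o["position"]
    return T@np.array(p["mount"])
def plane(p,o,uv,z):
    K=np.array([[p["fx"],0,p["cx"]],[0,p["fy"],p["cy"]],[0,0,1.]])
    n=cv2.undistortPoints(np.array([[uv]],float),K,np.array(p["dist"],float))[0,0]
    T=c2w(p,o);d=T[:3,:3]@[n[0],n[1],1];c=T[:3,3]
    return c+d*(z-c[2])/d[2]
def look(name,f=None):
    o=manip.get_obs();p=manip.camera(name)
    if f: cv2.imwrite("pics/"+f,p["color"][:,:,::-1])
    for l in L:
        for s in manip.silhouettes(p,l)[:2]:
            m=s["pixels"];v,u=np.nonzero(m);uv=(u.mean(),v.mean())
            print(name,l,round(s["conf"],2),m.sum(),np.round(uv),np.round(plane(p,o,uv,.047),4))
        for s in manip.tip_of(p,l)[:2]:
            print("   tip",round(s["conf"],2),np.round((c2w(p,o)@np.append(s["position"],1))[:3],4))
    return o,p
E
python3 - <<'E'
from h import *
o,p=look("top","top.png")
print({k:np.round(v,3) for k,v in o.items()}, manip.tip_extent)
print(R.from_quat(o["ee_rot"]).as_matrix().round(3))
look("scene")
E
```

```text
top key_bar 0.6 197 [265. 230.] [0.5642 0.2723 0.047 ]
   tip 0.77 [0.5632 0.2715 0.0457]
top key_square 0.76 300 [331. 239.] [0.5437 0.1507 0.047 ]
   tip 0.83 [0.5444 0.1505 0.0487]
top key_round 0.73 273 [298. 235.] [0.5539 0.2121 0.047 ]
   tip 0.87 [0.5597 0.2095 0.0466]
top key_cross 0.76 314 [364. 244.] [0.5333 0.0898 0.047 ]
   tip 0.71 [0.5321 0.0855 0.0434]
   tip 0.18 [0.5447 0.1488 0.0466]
{'clock': np.float64(0.0), 'joint_pos': array([-1.318,  0.333, -0.065,  1.461,  0.022,  1.35 , -0.089]), 'joint_velocities': array([-0.001,  0.   , -0.001, -0.002,  0.001, -0.   , -0.001]), 'tau': array([-1.0000e-03, -6.2545e+01,  4.8000e-02, -3.9160e+01,  1.6000e-02,
        1.0000e-02,  0.0000e+00]), 'position': array([0.17 , 0.601, 0.404]), 'ee_rot': array([ 0.137,  0.991, -0.001, -0.   ]), 'ft_force': array([ 0.571, -0.305,  0.747]), 'torque': array([-0.001,  0.022, -0.013]), 'grasp_force': np.float64(0.0), 'grip_width': np.float64(0.998)} 0.1734
[[-0.962  0.272 -0.   ]
 [ 0.272  0.962 -0.001]
 [-0.    -0.001 -1.   ]]
scene key_bar 0.61 438 [289. 309.] [0.5576 0.2785 0.047 ]
   tip 0.65 [0.5602 0.2717 0.0485]
scene key_square 0.55 363 [343. 269.] [0.5403 0.1567 0.047 ]
   tip 0.73 [0.5441 0.1501 0.0458]
   tip 0.61 [0.5523 0.2108 0.0469]
   tip 0.17 [0.5648 0.2717 0.0454]
scene key_cross 0.86 284 [367. 252.] [0.5305 0.0967 0.047 ]
   tip 0.55 [0.5319 0.0904 0.0449]
```

View pics/top.png

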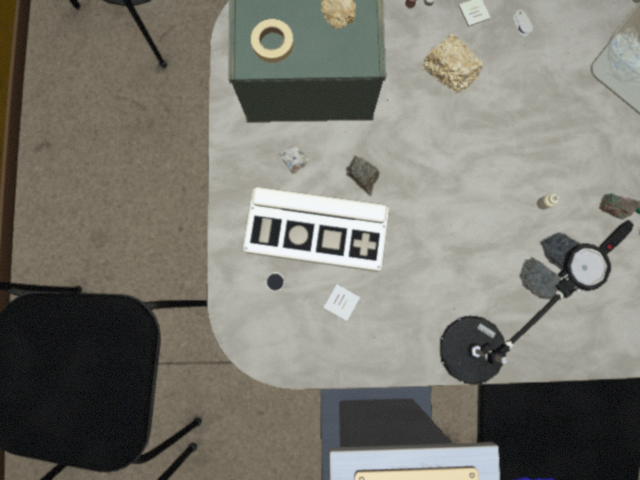

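The top view shows the row left to right as bar (265,230), round (298,235), square (331,239) and cross (364,244). This agrees with the networks. I'll check the scene view for obstacles on the way.

Run:
```python
from h import *
p=manip.camera("scene");cv2.imwrite("pics/s.png",p["color"][:,:,::-1]);print(np.array(p["cam_to_world"]).round(2))
o=manip.get_obs();M=R.from_quat(o["ee_rot"]).as_matrix()
for n,q in dict(bar=(.563,.272),rnd=(.554,.211),sq=(.544,.150)).items():print(n,(M.T@(np.array([*q,.30])-o["position"])).round(3))
```

```text
[[-0.85 -0.31  0.43  0.2 ]
 [-0.53  0.48 -0.7   0.78]
 [ 0.01 -0.82 -0.57  0.58]
 [ 0.    0.    0.    1.  ]]
bar [-0.468 -0.21   0.105]
rnd [-0.476 -0.271  0.105]
sq [-0.483 -0.333  0.105]
```

View pics/s.png

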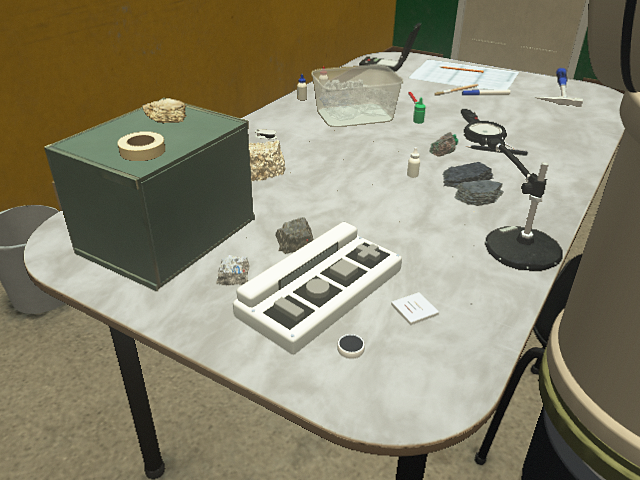

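The scene view shows the timer in the open, with keys bar (287,308), round (318,290), square (345,270) and cross (368,252). The green box is well behind it, so the path over the keys is clear. I'll move above the bar with the fingers shut.

Emit:
{"name": "move_arm", "arguments": {
  "plan": [0,0,-0.11,-0.468,-0.21,0.06,0,0,0,-0.11,-0.468,-0.21,0.06,0,0,0,-0.11,-0.468,-0.21,0.06,0,0,0,-0.11,-0.468,-0.21,0.06,0,0,0,-0.11,-0.468,-0.21,0.06,0,0,0,-0.11,-0.468,-0.21,0.06,0,0,0,-0.11,-0.468,-0.21,0.06,0,0,0,-0.11,-0.468,-0.21,0.06,0,0,0,-0.11,-0.468,-0.21,0.06,0,0,0,-0.11,-0.468,-0.21,0.06,0,0,0,-0.11,-0.468,-0.21,0.06,0,0,0,-0.11,-0.468,-0.21,0.06,0]
}}

```text
clock: 2.45
position: [0.5622, 0.2736, 0.345]
ee_rot: [0.081, 0.997, 0.0, -0.0]
ft_force: [0.2, 0.3, -0.2]
grip_width: -0.002
grasp_force: 0.0
```

Run:
```python
from h import *
o,p=look("wrist","w.png")
print({k:np.round(v,4) for k,v in o.items() if k in("clock","position","ft_force","grip_width")})
print(R.from_quat(o["ee_rot"]).as_matrix().round(4)); print(np.array(p["mount"]).round(3))
```

```text
wrist key_bar 0.62 1871 [317. 225.] [0.5627 0.273  0.047 ]
   tip 0.67 [0.5657 0.2731 0.0499]
wrist key_square 0.62 2743 [131. 226.] [0.5431 0.1532 0.047 ]
wrist key_square 0.57 2630 [ 41. 226.] [0.533  0.0933 0.047 ]
   tip 0.85 [0.5438 0.1496 0.0517]
wrist key_round 0.63 2422 [223. 226.] [0.5528 0.2131 0.047 ]
   tip 0.82 [0.5554 0.2062 0.0455]
wrist key_cross 0.8 2536 [ 42. 225.] [0.5328 0.0936 0.047 ]
   tip 0.6 [0.5359 0.0893 0.0498]
{'clock': np.float64(2.45), 'position': array([0.5622, 0.2736, 0.345 ]), 'ft_force': array([ 0.1594,  0.3403, -0.2197]), 'grip_width': np.float64(-0.0022)}
[[-9.867e-01  1.623e-01 -0.000e+00]
 [ 1.623e-01  9.867e-01  1.000e-03]
 [ 2.000e-04  9.000e-04 -1.000e+00]]
[[ 0.    -0.961 -0.275  0.069]
 [ 1.    -0.     0.     0.002]
 [-0.    -0.275  0.961  0.031]
 [ 0.     0.     0.     1.   ]]
```

View pics/w.png

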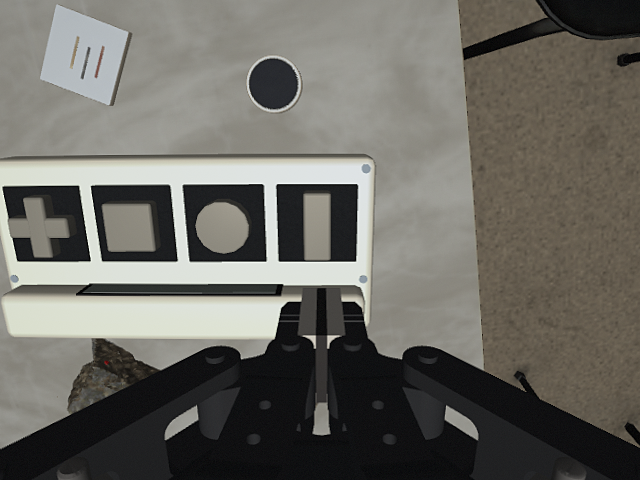

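The fingers are shut and aligned with the row, directly over the bar (317,225), within 1 mm. The round key is at (223,226), the square at (131,226) and the cross at (42,226). I'll descend to just above the bar.

Emit:
{"name": "move_arm", "arguments": {
  "plan": [0,0,0,0,0,0.05,0,0,0,0,0,0,0.095,0,0,0,0,0,0,0.115,0,0,0,0,0,0,0.12,0,0,0,0,0,0,0.12,0]
}}

```text
clock: 3.52
position: [0.5639, 0.2721, 0.226]
ee_rot: [0.083, 0.997, 0.001, 0.001]
ft_force: [0.2, 0.5, 0.3]
grip_width: -0.0
grasp_force: 0.0
```

Emit:
{"name": "move_arm", "arguments": {
  "plan": [0,0,0,0,0,0.005,0,0,0,0,0,0,0.009,0,0,0,0,0,0,0.009,0]
}}

```text
clock: 3.9
position: [0.5637, 0.2721, 0.2163]
ee_rot: [0.083, 0.997, 0.001, 0.001]
ft_force: [1.8, 1.4, 3.4]
grip_width: -0.003
grasp_force: 1.5
```

Emit:
{"name": "move_arm", "arguments": {
  "plan": [0,0,0,0,0,0.003,0,0,0,0,0,0,0.004,0,0,0,0,0,0,0.004,0]
}}

```text
clock: 4.28
position: [0.5638, 0.2721, 0.2142]
ee_rot: [0.083, 0.997, 0.001, 0.001]
ft_force: [-5.7, -3.1, 22.1]
grip_width: -0.002
grasp_force: 11.0
```

Fully down at the stop with 22 N. I'll lift, then cross to the square, passing high over the round key.

Emit:
{"name": "move_arm", "arguments": {
  "plan": [0,0,0,0,0,-0.02,0,0,0,0,0,0,-0.06,0,0,0,0,0,0,-0.06,0,0,0,0,0,-0.05,-0.06,0,0,0,0,0,-0.1,-0.06,0,0,0,0,0,-0.123,-0.06,0,0,0,0,0,-0.123,-0.06,0,0,0,0,0,-0.123,-0.06,0]
}}

```text
clock: 5.28
position: [0.5429, 0.1521, 0.2715]
ee_rot: [0.082, 0.997, 0.0, -0.0]
ft_force: [-0.8, 0.6, -0.7]
grip_width: -0.003
grasp_force: 0.0
```

Run:
```python
from h import *
o,p=look("wrist","w2.png")
print({k:np.round(v,4) for k,v in o.items() if k in("clock","position","ft_force")})
```

```text
wrist key_bar 0.67 4076 [561. 260.] [0.5612 0.2697 0.047 ]
   tip 0.89 [0.5672 0.2715 0.0448]
wrist key_square 0.64 4154 [314. 259.] [0.5407 0.151  0.047 ]
wrist key_square 0.42 4298 [189. 262.] [0.5323 0.0914 0.047 ]
   tip 0.64 [0.5422 0.146  0.047 ]
wrist key_round 0.59 4412 [438. 262.] [0.5518 0.2101 0.047 ]
wrist key_cross 0.6 4382 [189. 262.] [0.5321 0.0914 0.047 ]
   tip 0.69 [0.5329 0.0874 0.0516]
   tip 0.33 [0.5664 0.2733 0.0487]
{'clock': np.float64(5.275), 'position': array([0.5429, 0.1521, 0.2715]), 'ft_force': array([-0.8139,  0.6241, -0.7215])}
```

View pics/w2.png

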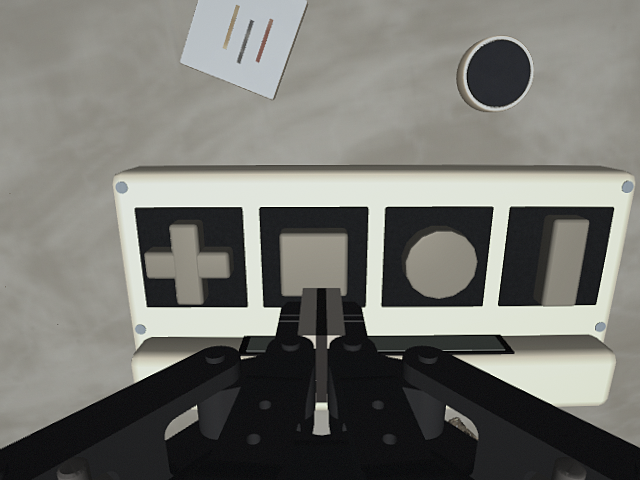

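Over the square key (314,259), and the bar key has sprung back up. Pressing the square now.

Emit:
{"name": "move_arm", "arguments": {
  "plan": [0,0,0,0,0,0.035,0,0,0,0,0,0,0.049,0,0,0,0,0,0,0.053,0,0,0,0,0,0,0.056,0,0,0,0,0,0,0.059,0,0,0,0,0,0,0.06,0,0,0,0,0,0,0.06,0]
}}

```text
clock: 6.6
position: [0.5433, 0.1505, 0.2141]
ee_rot: [0.083, 0.997, 0.001, 0.0]
ft_force: [-10.1, -2.8, 22.9]
grip_width: -0.001
grasp_force: 11.8
```

Fully down. I'll lift and go to the round key.

Emit:
{"name": "move_arm", "arguments": {
  "plan": [0,0,0,0,0,-0.02,0,0,0,0,0,0,-0.05,0,0,0,0,0,0,-0.06,0,0,0,0,0,0.04,-0.06,0,0,0,0,0,0.062,-0.06,0,0,0,0,0,0.062,-0.06,0,0,0,0,0,0.062,-0.06,0]
}}

```text
clock: 7.48
position: [0.5533, 0.2107, 0.2712]
ee_rot: [0.083, 0.997, -0.001, -0.0]
ft_force: [0.0, 0.0, 0.3]
grip_width: -0.001
grasp_force: 0.0
```

Run:
```python
from h import *
o,p=look("wrist","w3.png")
print({k:np.round(v,4) for k,v in o.items() if k in("clock","position","ft_force")})
```

```text
wrist key_bar 0.78 3821 [444. 259.] [0.5611 0.2712 0.047 ]
   tip 0.83 [0.5622 0.2739 0.0477]
wrist key_square 0.7 4785 [195. 261.] [0.5422 0.1525 0.047 ]
   tip 0.81 [0.5453 0.1515 0.0476]
wrist key_round 0.78 3874 [320. 259.] [0.551  0.2121 0.047 ]
wrist key_round 0.5 4534 [ 73. 261.] [0.5324 0.0932 0.047 ]
   tip 0.66 [0.5522 0.2066 0.0514]
wrist key_cross 0.73 4558 [ 73. 261.] [0.5324 0.0931 0.047 ]
   tip 0.58 [0.5358 0.0885 0.0498]
{'clock': np.float64(7.475), 'position': array([0.5533, 0.2107, 0.2712]), 'ft_force': array([0.0483, 0.0372, 0.2653])}
```

View pics/w3.png

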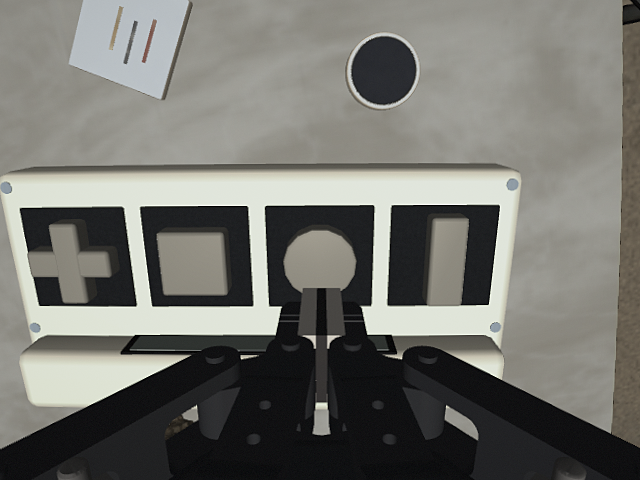

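The gripper is centred over the round key (320,259), and the square key (195,261) is back up.

Emit:
{"name": "move_arm", "arguments": {
  "plan": [0,0,0,0,0,0.035,0,0,0,0,0,0,0.049,0,0,0,0,0,0,0.053,0,0,0,0,0,0,0.056,0,0,0,0,0,0,0.059,0,0,0,0,0,0,0.06,0,0,0,0,0,0,0.06,0]
}}

```text
clock: 8.8
position: [0.5536, 0.2117, 0.2142]
ee_rot: [0.083, 0.997, 0.001, 0.0]
ft_force: [-10.3, -4.6, 22.1]
grip_width: -0.006
grasp_force: 10.8
```

Emit:
{"name": "move_arm", "arguments": {
  "plan": [0,0,0,0,0,-0.02,0,0,0,0,0,0,-0.06,0,0,0,0,0,0,-0.1,0,0,0,0,0,0,-0.12,0,0,0,0,0,0,-0.12,0,0,0,0,0,0,-0.12,0]
}}

```text
clock: 9.55
position: [0.553, 0.2117, 0.3309]
ee_rot: [0.083, 0.997, -0.0, -0.0]
ft_force: [0.3, 0.3, -0.6]
grip_width: 0.001
grasp_force: 0.0
```

Run:
```python
from h import *
o=manip.get_obs();print(o["clock"],o["position"],o["ft_force"])
print(manip.hand_in())
```

```text
9.55 [0.5530338  0.21169578 0.33088389] [ 0.33208734  0.27826792 -0.58371072]
the job is handed in; nothing more can be done
None
```

I pressed the bar, square and round keys in that order, each to its stop (about 22 N) and released before the next; the cross key wasn't touched, and I handed in at 9.6 s with the arm clear.

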